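Extend the work lamp's telescoping boom by one hole

TASK

The work lamp's boom is set one hole too short: press in its sprung button, slide the sleeve with the lamp head outwards along the tube until the button pops out through the sleeve's next hole, then press the push-button on the lamp head to switch it on. Pull gently, by feel, never with more than 20 N along the tube, so that the boom's rubber mount is not strained, and leave the other things on the bench where they are.

Things in the scene. Friction and masses are not known exactly. Their poses are not given: they have to be found in the camera images.
- stand: Lamp stand, fixed: round foot 124 mm wide, post, and a black clamp block (46 x 50 mm, top at 206 mm, a bolt on it to 226 mm). Origin: centre of the foot on the bench; z up, -y points outwards along the boom. From the block, through a rubber mount, a 26 mm square steel tube runs level outwards, its axis 180 mm above the bench
- sleeve_grip (a point): On the tube axis, 180 mm up, at the first hole of the square aluminium sleeve (30 x 30 mm, wall 1.1 mm), 170 mm from the post; moves with the sleeve. -y: outwards, the way it slides; +x: the side where the sprung button sticks out; z up. It reaches 96 mm inwards, 86 mm outwards of here. A finger rest of 2 ribs on each side (4 mm proud) leaves 36 mm of length for a finger, centred here.
- sprung_tip (a point): Tip of the domed steel sprung button, 8 mm wide, on the inner tube; at the start it stands 4.5 mm out of the first hole in the sleeve's side. Pinch the sleeve firmly (about 25 N) across its sides right over it (34.5 mm wide, 30 mm once flush) and pull outwards without letting go: the hole's edge then cams it under the wall within 6 mm; pinching 2 mm to the post's side keeps it covered till then
- sprung (a joint): how far the sprung button is pushed in, m: 0 fully out (locks the sleeve, 1.5 mm play each way), 0.0045 flush with the sleeve's outside, 0.0055 under the wall; its spring gives 4 N (out) to 6 N (in)
- sleeve (a joint): how far the sleeve is slid out, m: 0 at its first hole. From flush it takes about 4 to 12 N to start, then 1 to 5 N of sliding. The second hole, same side, nearer the post, comes to the button after 48 to 78 mm, different each time and not otherwise given: the button springs out, the sleeve locks and the pull rises steeply. End stop at 0.095
- boom (a joint): strain of the rubber mount between clamp block and inner tube, along the tube, m, + when pulled outwards: 8 N per mm, springs back. More than 0.0025 (20 N) either way is too much. Button and sleeve move with it
- lamp_switch_top (a point): centre of the top of the grey push-button (26 mm wide, pressed straight down) on the lamp head, a black round housing 96 mm across at the sleeve's outer end, centred 140 mm outwards of sleeve_grip; moves with the sleeve
- lamp_switch (a joint): how far the lamp's push-button is pressed, m: 0 up, 0.006 fully down (about 4 N); springs back; past 0.0035 it switches on
- mug: red enamel mug, 84 mm wide, 82 mm high, a bystander; origin at the centre of its underside
- kettle: stainless camp kettle, 140 mm wide, 146 mm high to its bail handle, a bystander; origin at the centre of its underside
- bowl: white enamel bowl, 110 mm wide, 45 mm high, a bystander; origin at the centre of its underside
- jar: amber glass jar, 60 mm wide, 85 mm high, a bystander; origin at the centre of its underside
- tin: food tin, 68 mm wide, 100 mm high, a bystander; origin at the centre of its underside
- spoon: wooden spoon 220 mm long lying on the bench, a bystander; origin at the centre of its underside

How it is judged:
By the outcome, as a careful person would: the job done as asked, in the order asked, and still so for the second after the job is handed in, with the robot touching nothing.
It also fails if it takes over 51 s, if anything falls off the work surface, if the arm or the gripper's body presses on something with over 40 N, if the wrist force passes 120 N, or if a joint passes its speed limit or range.

ROBOT

A 7-joint arm with a two-finger parallel gripper is mounted at the origin on the work surface. World frame = base frame: x ahead of the robot, y to its left, z up, the work surface at z = 0. Lengths are in m, angles in degrees, forces in N, time in s.
With the tool pointing down it reaches from about 0.425 to 0.825 m from the base axis. Payload 3.6 kg.
Tool frame: the origin (TCP) lies at the very end of the fingers, on their centre line; the grasp point (between the pads) lies 19 mm behind it (ctrl.pinch_z is the z of the grasp point in the tool frame, in m); z points along the fingers, y is the line along which they close (so a half turn about z gives the same grasp; the last joint's range is limited). The gripper opens to 85 mm and grips with 20 to 120 N. Pads are 22 mm wide; open, the fingers measure 114 mm over their backs; the gripper's body (76 mm by 85 mm) begins 54 mm behind the grasp point. The pads swing forward as they close: fully open they stand 13 mm farther back than shut.
Start: joints at [-69.528, 35.231, -0.722, 81.555, 0.464, 63.22, -2.315], TCP at [0.243, 0.603, 0.231] pointing down, gripper open.
Joint ranges: [-178.69, 178.69], [-17.37, 117.87], [-77.05, 75.6], [15.02, 138.74], [-78.02, 258.01], [0.78, 113.62], [-162.83, 162.83]. Speed limits (degrees/s): [159.86, 159.86, 180, 180, 180, 180, 180].

INTERFACE

Orientations are given as a 3x3 rotation matrix whose columns are the frame's x, y, z axes.
In Python, from rig import ctrl gives the robot as it stands.
- The arm moves only by the tool carry_out, never from a script. Its arguments are lists of equal length, an entry for each row: "fingers": the opening, from -1 (shut) to 1 (fully open); "slide": the shift along the tool's x, y, z in m, a list of three; "twist": the turn about the tool's z in degrees. A call has 1 to 10 rows; each row shifts and turns the commanded pose from where the row before left it, along the tool's axes as they then stand; what a row does not reach is not made up. A row lasts 1/8 s, in which the tool goes at most 62.5 mm and 10.7 degrees, less where a joint would pass 70% of its speed; a pose out of reach is approached as far as the arm can. A call with a gripper value outside its range is refused whole. The fingers move at their own pace and stop on an object; "force" is the grip in N (left out, the last holds). Time passes only in rows, so rows that do not move let the fingers close. It gives the time, the measured TCP pose, the force, the opening and the grip force at its end, in the units of the state.
- ctrl.read_state(): the state, without advancing time (a new reading comes with each control period).
- ctrl.snapshot(name): name is "side" or "top"; returns a dict with "pixels" (420x560x3 uint8, blue, green, red), "fx", "fy", "cx", "cy" (pixels), "distortion" ([k1, k2, p1, p2, k3] as OpenCV has them; the pictures are not rectified), "view" (4x4, takes a point from world to camera coordinates). Camera axes: x right, y down, z forward; pixel columns grow to the right and rows downward; lengths in m; the calibration is good to about 2 mm. A picture is of the moment at which its call begins. There is no depth.
- ctrl.finish_job(): hands the job in; it is judged then, once.
Trained networks look in a picture, given as the dict that the camera call returned (one of the last four; its "shot" number tells which), for a name from the list of things; names that differ only in an ending like _2 or _b are one class to them, and where a whole thing is asked for, a point or a joint stands for the part that bears it (a point fixed in the world has none). Each returns a list of dicts, best first, with "conf" (0 to 1); they miss things now and then, are a little off and sometimes report something else, mostly with a low value. They report only what shows in the picture. A call takes as long as a camera call.
- ctrl.boxes_of(picture, label): "at" ([row, column] in pixels, amid what is visible of it).
- ctrl.silhouettes(picture, label): "region" (420x560 bool, what is visible of it) and "at" ([row, column] in pixels, amid what is visible of it).
- ctrl.tip_of(picture, label): "at" ([row, column] in pixels: a listed point, or the origin of a listed thing).
The state is a dict: "time_s": time; "q": joint angles; "joint_velocities": joint speeds; "tau": joint torques, N m; "ee_pos": TCP position; "eef_rot": TCP orientation; "force": force on the tool from outside, world axes, zero at the start; "moment": the same for the moment, N m; "finger_gap": finger opening in m; "grasp_force": force on a finger pad.
Only numpy, scipy, OpenCV 4.12 (cv2) and the standard library are available. Lean on these libraries where they do the work, as an engineer would, in place of code of your own. Each camera call takes 0.05 s, during which the arm holds its last target. There are 200 camera calls.

## Working session

There is one attempt and no reset: what is moved stays moved. The work goes in short steps, Python scripts to look and compute and a tool call to move; the robot and the scene stay as the last step left them, time stands still between calls to the robot, and variables do not carry over. Pictures are saved under pics/ and viewed, at most 10 in all, crops included, and the job is handed in when it is done.

Besides the shell and the picture viewer there is one more tool, called after "Call:" by a JSON object that holds its "name" and its "arguments". carry_out: Moves the arm, as the interface text tells. Its arguments: {"type":"object","properties":{"fingers":{"type":"array"},"slide":{"type":"array"},"twist":{"type":"array"},"force":{"type":"number"}},"required":["fingers","slide","twist"]}

```bash
mkdir -p pics; cat > h.py <<'E'
import numpy as np, cv2
from rig import ctrl
def norm(p,at):
    K=np.array([[p['fx'],0,p['cx']],[0,p['fy'],p['cy']],[0,0,1.]])
    u=cv2.undistortPoints(np.array([[[at[1],at[0]]]],float),K,np.array(p['distortion'],float))[0,0]
    V=np.array(p['view']);R=V[:3,:3];t=V[:3,3]
    d=R.T@np.array([u[0],u[1],1.]);return -R.T@t,d/np.linalg.norm(d)
def onz(p,at,z):
    o,d=norm(p,at);return o+d*(z-o[2])/d[2]
def tri(obs):
    A=np.zeros((3,3));b=np.zeros(3)
    for p,at in obs:
        o,d=norm(p,at);M=np.eye(3)-np.outer(d,d);A+=M;b+=M@o
    x=np.linalg.solve(A,b)
    res=[np.linalg.norm((np.eye(3)-np.outer(d,d))@(x-o)) for o,d in [norm(*q) for q in obs]]
    return x,res
def proj(p,X):
    K=np.array([[p['fx'],0,p['cx']],[0,p['fy'],p['cy']],[0,0,1.]]);V=np.array(p['view'])
    r=cv2.projectPoints(np.array([X],float),cv2.Rodrigues(V[:3,:3])[0],V[:3,3],K,np.array(p['distortion'],float))[0][0,0]
    return r[::-1]
E
cat > a.py <<'E'
from h import *
np.set_printoptions(precision=4,suppress=True)
P={n:ctrl.snapshot(n) for n in('side','top')}
for n in P: cv2.imwrite(f'pics/{n}0.png',P[n]['pixels']); print(n,norm(P[n],[210,280]))
for l in ['stand','sleeve_grip','sprung_tip','lamp_switch_top','mug','kettle','bowl','jar','tin','spoon']:
    r={n:ctrl.tip_of(P[n],l)[:2] for n in P}
    for n in r: print(l,n,[(np.round(q['at'],1),round(q['conf'],2)) for q in r[n]], onz(P[n],r[n][0]['at'],{'sleeve_grip':.18,'sprung_tip':.18,'lamp_switch_top':.21}.get(l,0)) if r[n] else '')
    if all(r.values()): print('   tri',*tri([(P[n],r[n][0]['at']) for n in P]))
s=ctrl.read_state();print(s['ee_pos'],s['eef_rot'],s['force'],s['time_s'],s['finger_gap'],ctrl.pinch_z)
E
python3 a.py
```

```text
side (array([ 0.3554, -0.8434,  1.1606]), array([ 0.1623,  0.6269, -0.762 ]))
top (array([ 0.3821, -0.0412,  1.3132]), array([ 0.1377,  0.0104, -0.9904]))
stand side [] 
stand top [(array([246.1, 217.7]), 0.96)] [0.4571 0.1477 0.    ]
sleeve_grip side [(array([213.2, 239.5]), 0.59)] [ 0.4558 -0.0242  0.18  ]
sleeve_grip top [(array([244. , 276.5]), 0.84), (array([297.9, 271.4]), 0.32)] [ 0.4552 -0.0226  0.18  ]
   tri [ 0.4556 -0.0226  0.178 ] [np.float64(0.00033465815602149373), np.float64(0.0003346581560216545)]
sprung_tip side [] 
sprung_tip top [] 
lamp_switch_top side [(array([247.9, 239.8]), 0.46)] [ 0.4337 -0.1587  0.21  ]
lamp_switch_top top [(array([257.7, 332.7]), 0.51)] [ 0.4233 -0.1579  0.21  ]
   tri [ 0.4285 -0.1583  0.2096] [np.float64(0.005196126449804756), np.float64(0.005196126449804752)]
mug side [] 
mug top [(array([208.9, 283.1]), 0.66), (array([221.4, 358.5]), 0.62)] [ 0.5681 -0.0362  0.    ]
kettle side [(array([314.5, 286. ]), 0.78)] [ 0.5331 -0.2539  0.    ]
kettle top [(array([219.1, 356.5]), 0.9)] [ 0.543  -0.2478  0.    ]
   tri [ 0.5394 -0.249  -0.0094] [
[... 460 characters left out ...]
] [np.float64(0.0030709996506208107), np.float64(0.003070999650620459)]
tin side [(array([209.8, 278.5]), 0.63)] [0.5982 0.1133 0.    ]
tin top [(array([195.8, 229.8]), 0.76)] [0.603  0.1185 0.    ]
   tri [ 0.602   0.1195 -0.0073] [np.float64(0.002238619131452505), np.float64(0.0022386191314525948)]
spoon side [(array([385., 239.]), 0.61)] [ 0.3727 -0.4201  0.    ]
spoon top [(array([276. , 419.5]), 0.61)] [ 0.3835 -0.4288  0.    ]
   tri [ 0.378  -0.4249  0.0129] [np.float64(0.005501349182503605), np.float64(0.005501349182503582)]
[0.2434 0.6027 0.2313] [[-0.9273  0.3744 -0.0001]
 [ 0.3744  0.9273 -0.0001]
 [ 0.     -0.0001 -1.    ]] [ 0.18   -0.6032 -0.1251] 1.1 0.0853286025003563 -0.0187
```

```bash
python3 - <<'E'
import cv2
t=cv2.imread('pics/top0.png');s=cv2.imread('pics/side0.png')
cv2.imwrite('pics/t1.png',cv2.resize(t[170:320,180:380],None,fx=4,fy=4,interpolation=2))
cv2.imwrite('pics/s1.png',cv2.resize(s[130:280,150:350],None,fx=4,fy=4,interpolation=2))
E
```

```text
(no output)
```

View pics/t1.png

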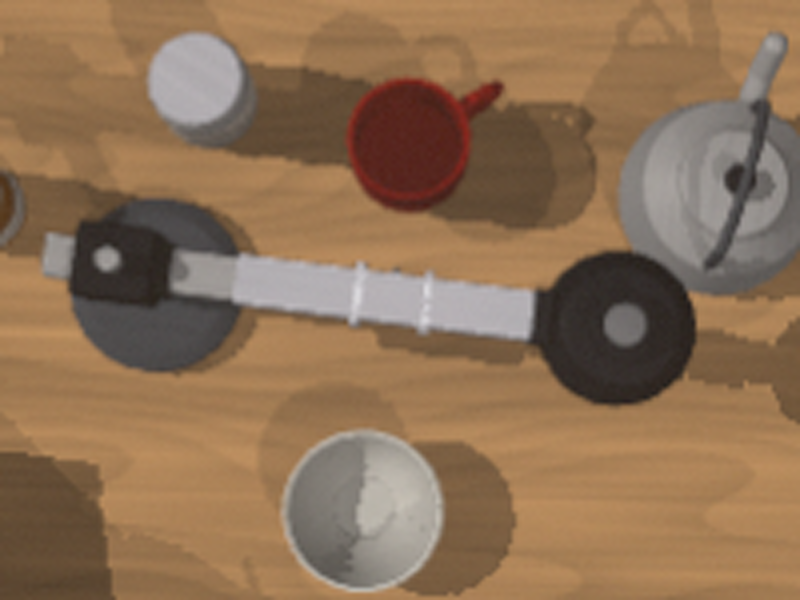

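View pics/s1.png

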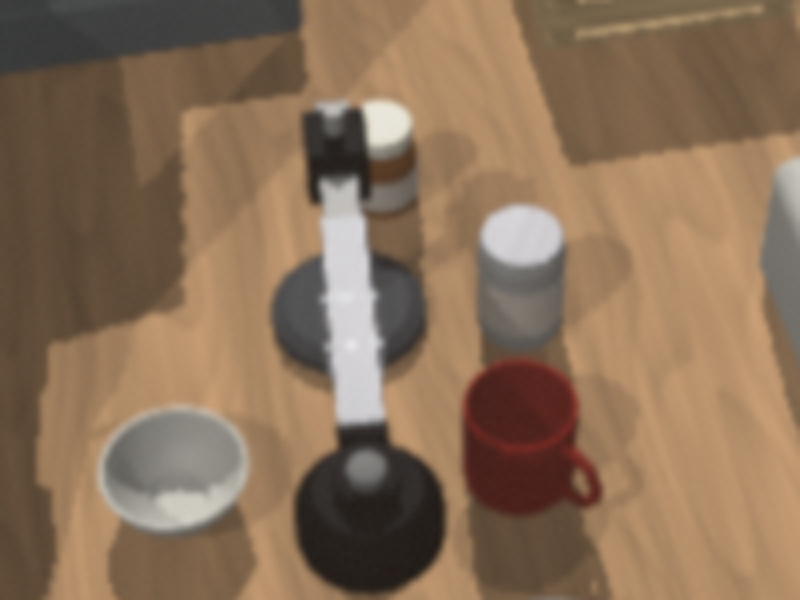

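```bash
cat > b.py <<'E'
from h import *
np.set_printoptions(precision=4,suppress=True)
P={n:ctrl.snapshot(n) for n in('side','top')}
T,S=P['top'],P['side']
f=lambda x,y,ox,oy:[y/4+oy,x/4+ox]
t=lambda x,y:f(x,y,180-.4,170-.4); s=lambda x,y:f(x,y,150-.4,130-.4)
print('switch',tri([(T,t(625,325)),(S,s(367,467))]))
print('ribs mid',onz(T,t(391.5,298),.195),onz(S,s(350,321),.195))
for n in P:
    r=ctrl.silhouettes(P[n],'sleeve_grip')
    if not r: print('none');continue
    m=r[0]['region'];print(n,m.sum(),r[0]['conf'],r[0]['at'])
    q=np.argwhere(m); w=np.array([onz(P[n],a,.195)[:2] for a in q])
    print(w.min(0),w.max(0))
    for lo in np.arange(-.1,.09,.02):
        k=(w[:,1]>lo)&(w[:,1]<lo+.02); print(round(lo+.01,3),w[k].mean(0),w[k][:,0].min(),w[k][:,0].max()) if k.any() else 0
for n in P:
  for l in('lamp_switch_top','sprung_tip','mug'): print(n,l,[(q['at'],q['conf']) for q in ctrl.tip_of(P[n],l)])
E
python3 b.py
```

```text
switch (array([ 0.4381, -0.1639,  0.2224]), [np.float64(0.0009890746217081218), np.float64(0.000989074621708129)])
ribs mid [ 0.454  -0.0252  0.195 ] [ 0.4501 -0.024   0.195 ]
none
top 2274 0.92 [247.1, 315.5]
[ 0.394  -0.2088] [0.4865 0.071 ]
-0.09 [ 0.4474 -0.0904] 0.42918920666369753 0.4653295319376918
-0.07 [ 0.4504 -0.07  ] 0.4335250433173961 0.46512783307127215
-0.05 [ 0.4518 -0.0495] 0.4352360672087631 0.4693815591591102
-0.03 [ 0.4533 -0.0303] 0.43518516305014243 0.4690735363216233
-0.01 [ 0.4565 -0.0101] 0.43924646652774 0.47575552407464516
0.01 [0.4581 0.0099] 0.4415607725584908 0.47316349857205486
0.03 [0.4606 0.0305] 0.4456108615333773 0.4751274851125696
0.05 [0.4625 0.0503] 0.4476055639702942 0.47920929704524895
0.07 [0.4639 0.0656] 0.4498140709615384 0.4791560804448182
side lamp_switch_top [([248.9, 240.6], 0.57), ([251.9, 193.5], 0.37), ([210.7, 277.6], 0.27)]
side sprung_tip []
side mug [([247.1, 281.1], 0.8)]
top lamp_switch_top [([253.7, 331.7], 0.56), ([221.3, 178.6], 0.3)]
top sprung_tip []
top mug [([203.6, 283.1], 0.72)]
```

Call:
{"name": "carry_out", "arguments": {"fingers": [1,1,1,1,1,1,1,1,1,1], "slide": [[0,0,-0.04],[0,0,-0.04],[0,0,0],[0,0,0],[0,0,0],[0,0,0],[0,0,0],[0,0,0],[0,0,0],[0,0,0]], "twist": [0,0,10,10,10,10,10,10,8,0], "force": 25}}

```text
time_s: 2.85
ee_pos: [0.2431, 0.6028, 0.3112]
eef_rot: [[-0.002, 1.0, 0.0], [1.0, 0.002, -0.0], [-0.0, 0.0, -1.0]]
force: [-0.3, -0.3, 0.5]
finger_gap: 0.0856
grasp_force: 0.0
```

Call:
{"name": "carry_out", "arguments": {"fingers": [1,1,1,1,1,1,1,1,1,1], "slide": [[-0.056,0.02,0],[-0.056,0.02,0],[-0.056,0.02,0],[-0.056,0.02,0],[-0.056,0.02,0],[-0.056,0.02,0],[-0.056,0.02,0],[-0.056,0.02,0],[-0.056,0.02,0],[-0.056,0.02,0]], "twist": [0,0,0,0,0,0,0,0,0,0]}}

```text
time_s: 4.1
ee_pos: [0.444, 0.0411, 0.3118]
eef_rot: [[-0.004, 1.0, 0.001], [1.0, 0.004, 0.001], [0.001, 0.001, -1.0]]
force: [2.2, 0.5, -0.2]
finger_gap: 0.0854
grasp_force: 0.0
```

Call:
{"name": "carry_out", "arguments": {"fingers": [1,1,1], "slide": [[-0.03,0.005,0],[-0.03,0.005,0],[0,0,0]], "twist": [0,0,6]}}

```text
time_s: 4.47
ee_pos: [0.4536, -0.0205, 0.3118]
eef_rot: [[0.11, 0.994, 0.001], [0.994, -0.11, -0.001], [-0.001, 0.001, -1.0]]
force: [-0.2, 0.3, -0.2]
finger_gap: 0.0854
grasp_force: 0.0
```

Call:
{"name": "carry_out", "arguments": {"fingers": [1,1,1,1,1], "slide": [[-0.002,0,0.04],[0,0,0.04],[0,0,0.04],[0,0,0.03],[0,0,0]], "twist": [0,0,0,0,0]}}

```text
time_s: 5.1
ee_pos: [0.4519, -0.0191, 0.1599]
eef_rot: [[0.102, 0.995, -0.005], [0.995, -0.102, -0.0], [-0.001, -0.005, -1.0]]
force: [0.4, 0.2, 0.4]
finger_gap: 0.0855
grasp_force: 0.0
```

```bash
python3 - <<'E'
from h import *
I=[]
for n in('top','side'):
    p=ctrl.snapshot(n); r,c=(245,280) if n=='top' else (213,240)
    s=ctrl.read_state(); 
    for z in (.0,): print(n,proj(p,s['ee_pos']),[(q['at'],q['conf']) for l in('sleeve_grip','sprung_tip') for q in ctrl.tip_of(p,l)])
    I.append(cv2.resize(p['pixels'][r-50:r+50,c-32:c+33],None,fx=6,fy=6,interpolation=2))
cv2.imwrite('pics/c1.png',np.hstack(I))
print(s['ee_pos'],s['force'])
E
```

```text
top [245.24887362 275.28869157] []
side [216.03474884 239.01693677] [([210.6, 237.9], 0.76), ([248.5, 278.4], 0.28)]
[ 0.45448647 -0.01938775  0.16271951] [ 0.07653841 -0.75183193 -0.12645911]
```

View pics/c1.png

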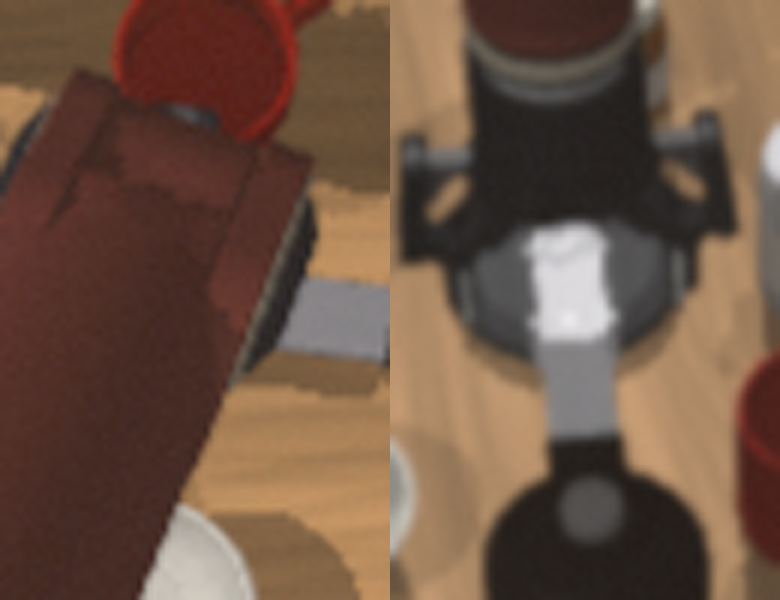

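Call:
{"name": "carry_out", "arguments": {"fingers": [1,1,-1,-1,-1,-1,-1,-1,-1,-1], "slide": [[-0.003,0,0.001],[0,0,0],[0,0,0],[0,0,0],[0,0,0],[0,0,0],[0,0,0],[0,0,0],[0,0,0],[0,0,0]], "twist": [0,0,0,0,0,0,0,0,0,0], "force": 25}}

```text
time_s: 6.65
ee_pos: [0.4529, -0.0222, 0.1608]
eef_rot: [[0.104, 0.995, -0.0], [0.995, -0.104, 0.0], [0.0, -0.0, -1.0]]
force: [-1.4, -0.1, 5.6]
finger_gap: 0.0296
grasp_force: 27.5
```

```bash
python3 -c "
from rig import ctrl
for i in range(3):
  ctrl.snapshot('side');s=ctrl.read_state();print(s['time_s'],s['ee_pos'],s['force'],s['finger_gap'],s['grasp_force'])"
```

```text
6.7 [ 0.45294714 -0.02225778  0.16079479] [-1.69500965 -0.10092191  5.87628611] 0.029461327188856766 27.472663298249245
6.75 [ 0.45291215 -0.02221924  0.16076718] [-1.27209412  0.08845797  5.31775399] 0.02958448893761935 27.472951412200928
6.8 [ 0.4529217 -0.0222418  0.1607763] [-1.35691608 -0.1664408   5.78350193] 0.029604413888672534 27.47395232319832
```

Call:
{"name": "carry_out", "arguments": {"fingers": [-1,-1,-1], "slide": [[-0.0005,0,0],[-0.0005,0,0],[0,0,0]], "twist": [0,0,0]}}

```text
time_s: 7.18
ee_pos: [0.4529, -0.0225, 0.1608]
eef_rot: [[0.104, 0.995, -0.0], [0.995, -0.104, 0.001], [0.001, -0.0, -1.0]]
force: [-1.0, 1.9, 4.4]
finger_gap: 0.0298
grasp_force: 27.5
```

Call:
{"name": "carry_out", "arguments": {"fingers": [-1,-1], "slide": [[-0.0005,0,0],[0,0,0]], "twist": [0,0]}}

```text
time_s: 7.42
ee_pos: [0.4529, -0.0227, 0.1608]
eef_rot: [[0.104, 0.995, -0.0], [0.995, -0.104, 0.002], [0.002, -0.0, -1.0]]
force: [-0.4, 1.6, 6.2]
finger_gap: 0.0301
grasp_force: 27.6
```

Call:
{"name": "carry_out", "arguments": {"fingers": [-1,-1,-1], "slide": [[-0.001,0,0],[-0.001,0,0],[0,0,0]], "twist": [0,0,0]}}

```text
time_s: 7.8
ee_pos: [0.4528, -0.0238, 0.1608]
eef_rot: [[0.103, 0.995, -0.0], [0.995, -0.103, 0.003], [0.003, -0.0, -1.0]]
force: [-1.7, 5.0, 6.1]
finger_gap: 0.0298
grasp_force: 27.6
```

Call:
{"name": "carry_out", "arguments": {"fingers": [-1,-1,-1], "slide": [[-0.001,0,0],[0,0,0],[0,0,0]], "twist": [0,0,0]}}

```text
time_s: 8.18
ee_pos: [0.4527, -0.0244, 0.1607]
eef_rot: [[0.103, 0.995, -0.0], [0.995, -0.103, 0.003], [0.003, -0.0, -1.0]]
force: [-0.6, 5.7, 5.9]
finger_gap: 0.0298
grasp_force: 27.5
```

Call:
{"name": "carry_out", "arguments": {"fingers": [-1,-1,-1], "slide": [[-0.001,0,0],[-0.001,0,0],[0,0,0]], "twist": [0,0,0]}}

```text
time_s: 8.55
ee_pos: [0.4525, -0.0262, 0.1607]
eef_rot: [[0.103, 0.995, -0.0], [0.995, -0.103, 0.004], [0.004, -0.001, -1.0]]
force: [-0.0, 5.5, 5.3]
finger_gap: 0.0297
grasp_force: 27.5
```

Call:
{"name": "carry_out", "arguments": {"fingers": [-1,-1,-1], "slide": [[-0.001,0,0],[-0.001,0,0],[0,0,0]], "twist": [0,0,0]}}

```text
time_s: 8.93
ee_pos: [0.4524, -0.0274, 0.1608]
eef_rot: [[0.103, 0.995, -0.0], [0.995, -0.103, 0.005], [0.005, -0.001, -1.0]]
force: [-1.7, 6.1, 7.0]
finger_gap: 0.0293
grasp_force: 27.2
```

Call:
{"name": "carry_out", "arguments": {"fingers": [-1,-1,-1,-1], "slide": [[-0.001,0,0],[-0.001,0,0],[-0.002,0,0],[-0.002,0,0]], "twist": [0,0,0,0]}}

```text
time_s: 9.43
ee_pos: [0.4516, -0.0348, 0.1607]
eef_rot: [[0.103, 0.995, -0.0], [0.995, -0.103, 0.003], [0.003, -0.0, -1.0]]
force: [-0.4, 3.1, 5.5]
finger_gap: 0.0294
grasp_force: 26.9
```

Call:
{"name": "carry_out", "arguments": {"fingers": [-1,-1,-1,-1,-1], "slide": [[-0.002,0,0],[-0.002,0,0],[-0.002,0,0],[-0.002,0,0],[-0.002,0,0]], "twist": [0,0,0,0,0]}}

```text
time_s: 10.05
ee_pos: [0.4505, -0.0451, 0.1607]
eef_rot: [[0.103, 0.995, -0.0], [0.995, -0.103, 0.002], [0.002, -0.0, -1.0]]
force: [-1.3, 3.4, 5.9]
finger_gap: 0.0296
grasp_force: 27.0
```

Call:
{"name": "carry_out", "arguments": {"fingers": [-1,-1,-1,-1,-1,-1,-1,-1,-1], "slide": [[-0.002,0,0],[-0.002,0,0],[-0.002,0,0],[-0.002,0,0],[-0.002,0,0],[-0.002,0,0],[-0.002,0,0],[-0.002,0,0],[-0.002,0,0]], "twist": [0,0,0,0,0,0,0,0,0]}}

```text
time_s: 11.18
ee_pos: [0.4486, -0.063, 0.1607]
eef_rot: [[0.103, 0.995, -0.0], [0.995, -0.103, 0.003], [0.002, -0.0, -1.0]]
force: [-1.1, 2.8, 5.6]
finger_gap: 0.0296
grasp_force: 27.0
```

```bash
python3 - <<'E'
from h import *
p=ctrl.snapshot('side');s=ctrl.read_state()
print(s['ee_pos'],s['force'],[(q['at'],q['conf']) for q in ctrl.tip_of(p,'lamp_switch_top')])
for d in(0,.042): print(proj(p,np.array([.4381-.105*d,-.1639-.995*d,.2224])))
E
```

```text
[ 0.44859784 -0.06348491  0.16075562] [-0.64811879 -0.06108719  5.05478097] [([259.8, 242.4], 0.55)]
[246.29661094 241.73809916]
[260.55459141 243.11162079]
```

Call:
{"name": "carry_out", "arguments": {"fingers": [-1,-1,-1,-1], "slide": [[-0.001,0,0],[-0.001,0,0],[-0.001,0,0],[-0.001,0,0]], "twist": [0,0,0,0]}}

```text
time_s: 11.78
ee_pos: [0.4483, -0.0666, 0.1607]
eef_rot: [[0.103, 0.995, -0.0], [0.995, -0.103, 0.003], [0.003, -0.001, -1.0]]
force: [-1.2, 2.1, 5.6]
finger_gap: 0.0302
grasp_force: 27.0
```

Call:
{"name": "carry_out", "arguments": {"fingers": [-1,-1,-1,-1], "slide": [[-0.001,0,0],[-0.001,0,0],[-0.001,0,0],[-0.001,0,0]], "twist": [0,0,0,0]}}

```text
time_s: 12.28
ee_pos: [0.4478, -0.0714, 0.1607]
eef_rot: [[0.103, 0.995, -0.0], [0.995, -0.103, 0.002], [0.002, -0.0, -1.0]]
force: [-1.3, 1.7, 5.8]
finger_gap: 0.0298
grasp_force: 27.0
```

Call:
{"name": "carry_out", "arguments": {"fingers": [-1,-1,-1,-1], "slide": [[-0.001,0,0],[-0.001,0,0],[-0.001,0,0],[-0.001,0,0]], "twist": [0,0,0,0]}}

```text
time_s: 12.78
ee_pos: [0.4473, -0.0761, 0.1607]
eef_rot: [[0.104, 0.995, -0.0], [0.995, -0.104, 0.001], [0.001, -0.0, -1.0]]
force: [-1.5, 1.3, 5.2]
finger_gap: 0.03
grasp_force: 26.9
```

Call:
{"name": "carry_out", "arguments": {"fingers": [-1,-1,-1,-1], "slide": [[-0.001,0,0],[-0.001,0,0],[-0.001,0,0],[-0.001,0,0]], "twist": [0,0,0,0]}}

```text
time_s: 13.28
ee_pos: [0.4468, -0.0804, 0.1607]
eef_rot: [[0.104, 0.995, -0.0], [0.995, -0.104, 0.0], [0.0, -0.0, -1.0]]
force: [-0.2, 0.0, 5.1]
finger_gap: 0.0299
grasp_force: 26.8
```

Call:
{"name": "carry_out", "arguments": {"fingers": [-1,-1,-1,-1], "slide": [[-0.001,0,0],[-0.001,0,0],[-0.001,0,0],[-0.001,0,0]], "twist": [0,0,0,0]}}

```text
time_s: 13.78
ee_pos: [0.4465, -0.0835, 0.1607]
eef_rot: [[0.104, 0.995, -0.0], [0.995, -0.104, 0.002], [0.002, -0.0, -1.0]]
force: [-0.3, 2.6, 5.9]
finger_gap: 0.0294
grasp_force: 27.1
```

Call:
{"name": "carry_out", "arguments": {"fingers": [-1,-1,-1,-1], "slide": [[-0.001,0,0],[-0.001,0,0],[-0.001,0,0],[0,0,0]], "twist": [0,0,0,0]}}

```text
time_s: 14.28
ee_pos: [0.4463, -0.0854, 0.1607]
eef_rot: [[0.103, 0.995, -0.0], [0.995, -0.103, 0.003], [0.003, -0.001, -1.0]]
force: [-1.1, 4.9, 6.3]
finger_gap: 0.0295
grasp_force: 27.2
```

Call:
{"name": "carry_out", "arguments": {"fingers": [-1,-1,-1], "slide": [[-0.001,0,0],[-0.001,0,0],[0,0,0]], "twist": [0,0,0]}}

```text
time_s: 14.65
ee_pos: [0.4462, -0.086, 0.1607]
eef_rot: [[0.102, 0.995, -0.0], [0.995, -0.102, 0.005], [0.005, -0.001, -1.0]]
force: [-0.6, 6.7, 7.3]
finger_gap: 0.0303
grasp_force: 27.3
```

Call:
{"name": "carry_out", "arguments": {"fingers": [-1,-1,-1,-1], "slide": [[-0.001,0,0],[-0.001,0,0],[0,0,0],[0,0,0]], "twist": [0,0,0,0]}}

```text
time_s: 15.15
ee_pos: [0.4461, -0.0867, 0.1606]
eef_rot: [[0.102, 0.995, -0.001], [0.995, -0.102, 0.007], [0.007, -0.001, -1.0]]
force: [-1.0, 9.6, 7.8]
finger_gap: 0.0293
grasp_force: 27.4
```

Call:
{"name": "carry_out", "arguments": {"fingers": [-1,-1,-1,-1,-1], "slide": [[0.001,0,0],[0.001,0,0],[0.001,0,0],[0.001,0,0],[0,0,0]], "twist": [0,0,0,0,0]}}

```text
time_s: 15.78
ee_pos: [0.4463, -0.0856, 0.1607]
eef_rot: [[0.103, 0.995, -0.0], [0.995, -0.103, 0.003], [0.003, -0.0, -1.0]]
force: [-0.9, 3.5, 7.3]
finger_gap: 0.0293
grasp_force: 27.1
```

Call:
{"name": "carry_out", "arguments": {"fingers": [-1,-1,-1,-1,-1,-1], "slide": [[0.001,0,0],[0.001,0,0],[0.001,0,0],[0.001,0,0],[0.001,0,0],[0,0,0]], "twist": [0,0,0,0,0,0]}}

```text
time_s: 16.52
ee_pos: [0.4465, -0.0832, 0.1607]
eef_rot: [[0.104, 0.995, -0.0], [0.995, -0.104, -0.001], [-0.001, 0.0, -1.0]]
force: [-1.9, -0.9, 5.3]
finger_gap: 0.0292
grasp_force: 26.9
```

Call:
{"name": "carry_out", "arguments": {"fingers": [-1,-1,-1,-1,-1], "slide": [[0.001,0,0],[0.001,0,0],[0.001,0,0],[0.001,0,0],[0,0,0]], "twist": [0,0,0,0,0]}}

```text
time_s: 17.15
ee_pos: [0.4469, -0.0801, 0.1607]
eef_rot: [[0.105, 0.994, 0.0], [0.994, -0.105, -0.002], [-0.002, 0.0, -1.0]]
force: [-2.2, -4.2, 5.9]
finger_gap: 0.0297
grasp_force: 26.9
```

Call:
{"name": "carry_out", "arguments": {"fingers": [-1,-1,-1,-1], "slide": [[0.001,0,0],[0.001,0,0],[0,0,0],[0,0,0]], "twist": [0,0,0,0]}}

```text
time_s: 17.65
ee_pos: [0.4469, -0.0795, 0.1607]
eef_rot: [[0.106, 0.994, 0.0], [0.994, -0.106, -0.004], [-0.004, 0.001, -1.0]]
force: [-2.7, -6.6, 5.4]
finger_gap: 0.0298
grasp_force: 26.9
```

Call:
{"name": "carry_out", "arguments": {"fingers": [-1,-1,-1,-1,-1], "slide": [[-0.001,0,0],[-0.001,0,0],[-0.001,0,0],[0,0,0],[0,0,0]], "twist": [0,0,0,0,0]}}

```text
time_s: 18.27
ee_pos: [0.4468, -0.0802, 0.1607]
eef_rot: [[0.105, 0.994, 0.0], [0.994, -0.105, -0.001], [-0.001, 0.0, -1.0]]
force: [-1.0, -2.4, 6.1]
finger_gap: 0.0297
grasp_force: 27.0
```

Call:
{"name": "carry_out", "arguments": {"fingers": [1,1,1,1,1,1,1,1,1,1], "slide": [[0,0,0],[0,0,0],[0,0,0],[0,0,0],[0,0,-0.02],[0,0,-0.03],[0,0,-0.04],[0,0,-0.04],[0.04,-0.04,0],[0.04,-0.04,0]], "twist": [0,0,0,0,0,0,0,0,0,0]}}

```text
time_s: 19.52
ee_pos: [0.3752, 0.0094, 0.2906]
eef_rot: [[0.106, 0.994, 0.001], [0.994, -0.106, 0.0], [0.001, 0.001, -1.0]]
force: [0.3, 1.9, 0.7]
finger_gap: 0.0852
grasp_force: 0.0
```

```bash
python3 - <<'E'
from h import *
np.set_printoptions(precision=4,suppress=True)
P={n:ctrl.snapshot(n) for n in('side','top')}
r={}
for n in P:
    for l in('lamp_switch_top','sprung_tip','sleeve_grip'):
        r[n,l]=ctrl.tip_of(P[n],l);print(n,l,[(q['at'],q['conf']) for q in r[n,l]])
for l in('lamp_switch_top','sleeve_grip'):
    try: print(l,tri([(P[n],r[n,l][0]['at']) for n in P]))
    except Exception as e: print(e)
s=ctrl.read_state();print(s['ee_pos'],s['force'],s['time_s'])
a=P['side']['pixels'][150:290,195:295];b=P['top']['pixels'][185:325,240:380]
cv2.imwrite('pics/d.png',np.hstack([cv2.resize(a,(300,420),interpolation=2),cv2.resize(b,(420,420),interpolation=2)]))
E
```

```text
side lamp_switch_top [([263.8, 243.7], 0.65)]
side sprung_tip [([385.6, 239.0], 0.3)]
side sleeve_grip [([228.1, 242.5], 0.68)]
top lamp_switch_top [([255.8, 359.7], 0.47)]
top sprung_tip [([208.0, 284.9], 0.29), ([298.7, 267.4], 0.15)]
top sleeve_grip [([246.2, 301.2], 0.97)]
lamp_switch_top (array([ 0.4305, -0.2196,  0.2292]), [np.float64(0.0022742031992024595), np.float64(0.002274203199202367)])
sleeve_grip (array([ 0.452 , -0.0831,  0.1892]), [np.float64(0.0014925184800793994), np.float64(0.001492518480079477)])
[0.3765 0.0074 0.2904] [ 0.5752 -0.7984  0.0832] 19.925
```

View pics/d.png

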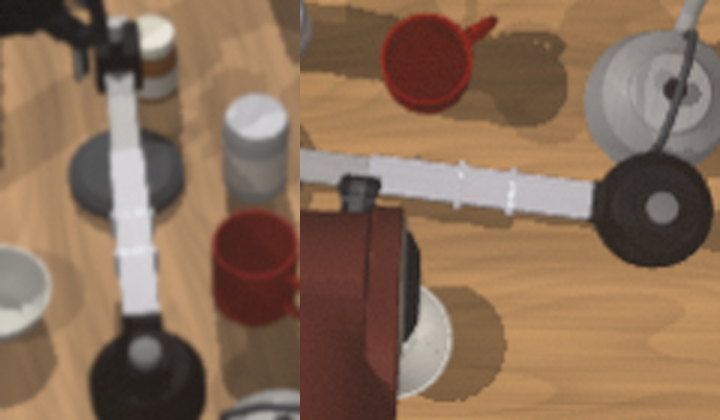

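```bash
python3 - <<'E'
from h import *
np.set_printoptions(precision=1,suppress=True)
p=ctrl.snapshot('top')
o=np.array([-.105,-.995,0]);x=np.array([.995,-.105,0])
g=np.array([.4535,-.0247,.18])
print(proj(p,g+.0195*x),proj(p,g+.0155*x))
A=cv2.imread('pics/top0.png');B=p['pixels']
c=lambda I:cv2.resize(I[225:265,255:300],None,fx=8,fy=8,interpolation=0)
cv2.imwrite('pics/e.png',np.hstack([c(A),c(B)]))
E
```

```text
[236.8 278.4] [238.5 278.1]
```

View pics/e.png

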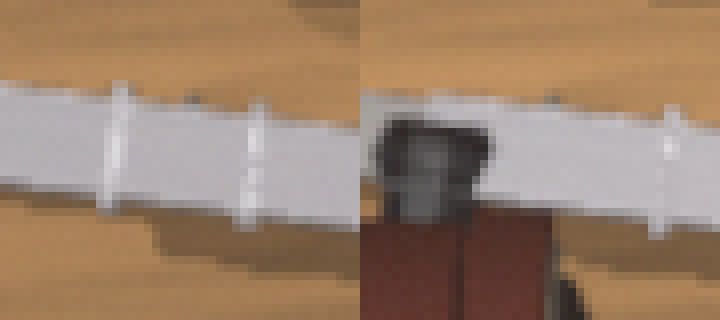

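```bash
python3 - <<'E'
from h import *
np.set_printoptions(precision=4,suppress=True)
P={n:ctrl.snapshot(n) for n in('side','top')}
print(tri([(P['top'],[254.0,360.4]),(P['side'],[266.5,243.2])]))
# blob refine: grey disc centroid inside black housing
for n,(r,c) in (('top',(254,360)),('side',(266,243))):
    g=cv2.cvtColor(P[n]['pixels'],6)[r-9:r+10,c-9:c+10]
    m=(g>80).astype(np.uint8); k,l,st,ce=cv2.connectedComponentsWithStats(m)
    i=l[9,9];print(n,st[i],ce[i][1]+r-9,ce[i][0]+c-9)
    P[n+'_']=[ce[i][1]+r-9,ce[i][0]+c-9]
x,res=tri([(P['top'],P['top_']),(P['side'],P['side_'])]);print(x,res)
s=ctrl.read_state();print(s['ee_pos'],np.array(s['eef_rot']).T@(x-s['ee_pos']),s['time_s'])
E
```

```text
(array([ 0.4318, -0.2222,  0.2222]), [np.float64(0.00100123157439325), np.float64(0.0010012315743932593)])
top [ 4  4 11 11 90] 253.7 360.3
side [ 4  5 11 10 84] 266.42857142857144 242.91666666666666
[ 0.4318 -0.2219  0.2223] [np.float64(0.0016607770258835022), np.float64(0.001660777025883517)]
[0.3762 0.0077 0.2902] [-0.2223  0.0798  0.068 ] 20.075
```

Call:
{"name": "carry_out", "arguments": {"fingers": [-1,-1,-1,-1,-1,-1,-1,-1,-1,-1], "slide": [[-0.04,0.01,0],[-0.04,0.02,0],[-0.04,0.02,0],[-0.04,0.02,0],[-0.04,0.01,0],[-0.022,0,0],[0,0,0.02],[0,0,0.02],[0,0,0.015],[0,0,0]], "twist": [0,0,0,0,0,0,0,0,0,0]}}

```text
time_s: 21.32
ee_pos: [0.4316, -0.2205, 0.2343]
eef_rot: [[0.105, 0.995, -0.003], [0.995, -0.105, 0.001], [0.001, -0.003, -1.0]]
force: [-0.0, -0.4, -0.0]
finger_gap: 0.0003
grasp_force: 0.0
```

Call:
{"name": "carry_out", "arguments": {"fingers": [-1,-1,-1,-1,-1,-1], "slide": [[0,0,0.003],[0,0,0.003],[0,0,0.003],[0,0,0.002],[0,0,0.002],[0,0,0]], "twist": [0,0,0,0,0,0]}}

```text
time_s: 22.08
ee_pos: [0.4321, -0.2206, 0.2222]
eef_rot: [[0.104, 0.995, -0.0], [0.995, -0.104, -0.0], [-0.0, -0.0, -1.0]]
force: [0.5, 0.2, 0.2]
finger_gap: 0.0002
grasp_force: 0.0
```

Call:
{"name": "carry_out", "arguments": {"fingers": [-1,-1,-1,-1], "slide": [[0,0,0.002],[0,0,0.002],[0,0,0.001],[0,0,0]], "twist": [0,0,0,0]}}

```text
time_s: 22.58
ee_pos: [0.4323, -0.2208, 0.2175]
eef_rot: [[0.104, 0.995, 0.0], [0.995, -0.104, -0.0], [-0.0, 0.0, -1.0]]
force: [-0.7, 0.2, 3.6]
finger_gap: 0.0003
grasp_force: 1.5
```

Call:
{"name": "carry_out", "arguments": {"fingers": [-1,-1,-1,-1], "slide": [[0,0,0.002],[0,0,0.001],[0,0,0.001],[0,0,0]], "twist": [0,0,0,0]}}

```text
time_s: 23.08
ee_pos: [0.4324, -0.2213, 0.2153]
eef_rot: [[0.105, 0.995, 0.002], [0.995, -0.105, -0.0], [0.0, 0.002, -1.0]]
force: [-2.9, 1.3, 16.0]
finger_gap: -0.0001
grasp_force: 7.7
```

Call:
{"name": "carry_out", "arguments": {"fingers": [-1,-1,-1,-1,-1,-1,-1,-1], "slide": [[0,0,-0.003],[0,0,-0.01],[0,0,-0.03],[0,0,-0.04],[0.04,-0.03,0],[0.04,-0.04,0],[0.02,-0.01,0],[0,0,0]], "twist": [0,0,0,0,0,0,0,0]}}

```text
time_s: 24.08
ee_pos: [0.3624, -0.1112, 0.2963]
eef_rot: [[0.1, 0.995, -0.0], [0.995, -0.1, 0.001], [0.001, -0.001, -1.0]]
force: [0.1, -0.6, -0.2]
finger_gap: 0.0004
grasp_force: 0.0
```

```bash
python3 - <<'E'
from h import *
a=ctrl.snapshot('side')['pixels'];b=ctrl.snapshot('top')['pixels']
s=ctrl.read_state();print(s['ee_pos'],s['force'],s['time_s'])
cv2.imwrite('pics/f.png',np.hstack([cv2.resize(a[120:400,150:350],(400,560)),cv2.resize(b[170:310,200:400],(400,280))if 0 else cv2.resize(b[110:390,220:420],(400,560))]))
E
```

```text
[ 0.36343208 -0.11330848  0.29650515] [-0.50895035 -0.18586424  0.00420153] 24.175
```

View pics/f.png

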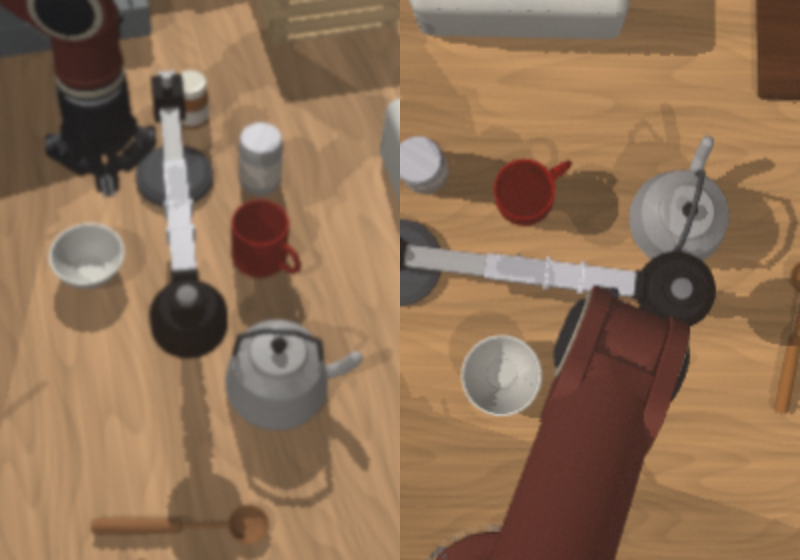

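The picture shows the boom extended, with the lamp head at about (187, 318) in the side view. The bystanders haven't moved and the arm is clear of everything.

```bash
python3 -c "
from rig import ctrl
print(ctrl.finish_job())"
```

```text
the job is handed in; nothing more can be done
None
```

I slid the boom out about 60 mm until its button popped out through the next hole (seen in the top picture; highest pull read about 10 N), then pressed the lamp switch fully down (16 N read), though no light shows in the pictures; the other things look unmoved, and I handed the job in just after 24 s.

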